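# Clip the film cutter onto its parking bail

## Robot

A 6-joint arm with a two-finger parallel gripper is mounted at the origin on a cart in front of the work surface, level with it; the furniture and walls round the work are solid. World frame = base frame: x ahead of the robot, y to its left, z up, the work surface at z = 0. Lengths are in m, angles in rad, forces in N, time in s.
With the tool pointing down it reaches from about 0.3 to 0.85 m from the base axis. Payload 5.4 kg.
Tool frame: the origin (TCP) lies between the finger pads; the fingertips stand 11 mm ahead of it and the grasp point (between the pads) lies 8 mm behind it (robot.tip_extent is the z of the fingertips in the tool frame, in m); z points along the fingers, y is the line along which they close (so a half turn about z gives the same grasp; the last joint's range is limited). The gripper opens to 85 mm and grips with 20 to 120 N. Pads are 22 mm wide; open, the fingers measure 114 mm over their backs; the gripper's body (76 mm by 85 mm) begins 54 mm behind the grasp point. The pads swing forward as they close: fully open they stand 13 mm farther back than shut.
Start: joints at [-1.38, 0.158, 1.597, -0, 1.386, -0.21], TCP at [0.224, -0.529, 0.242] pointing down, gripper open.
Joint ranges: [-2.91, 2.91], [-0.94, 2.29], [0.18, 2.7], [-1.29, 4.43], [0.17, 2.64], [-3, 3]. Speed limits (rad/s): [2.57, 2.57, 3.14, 3.14, 3.14, 3.14].

## Interface

Orientations are given as a unit quaternion [w, x, y, z].
In Python, from cell import robot, claw, solver, viewer, order, nets, monitor gives the robot as it stands. Calls block until the motion is done:
- robot.goto(position, orientation): joint-space move of the TCP to a pose.
- robot.servo_line(position, frame=None, v=0.15): straight line of the TCP; frame=None keeps the orientation; v is the mean speed in m/s.
- robot.movej(angles): joint-space move.
- claw.open_gripper() and claw.grab(squeeze=None): open the fingers fully, or close them until they stop; squeeze is the grip in N (None keeps the last).
- robot.dwell(seconds).
- solver.inverse_kinematics(position, orientation): joint angles nearest the present ones, or None.
- viewer.capture(name): name is "scene" or "top" or "wrist"; returns a dict with "img" (420x560x3 uint8, red, green, blue), "K" (3x3 intrinsics, pixels), "world_to_cam" (4x4, takes a point from world to camera coordinates); the wrist camera has in their place "hand_eye" (4x4, takes a point from camera to tool coordinates, whose origin is the TCP and whose axes are the flange's). Camera axes: x right, y down, z forward; pixel columns grow to the right and rows downward; lengths in m; the calibration is good to about 2 mm. A picture is of the moment at which its call begins: read the wrist's pose just before it. There is no depth.
A pose or a line that the arm cannot do raises robot.Unreachable and nothing moves.
- order.job_done(): hands the job in; it is judged then, once.
Trained networks look in a picture, given as the dict that the camera call returned (one of the last four; its "shot" number tells which), for a name from the list of things; names that differ only in an ending like _2 or _b are one class to them, and where a whole thing is asked for, a point or a joint stands for the part that bears it (a point fixed in the world has none). Each returns a list of dicts, best first, with "score" (0 to 1); they miss things now and then, are a little off and sometimes report something else, mostly with a low value. They report only what shows in the picture. A call takes as long as a camera call.
- nets.find_in(picture, label): "point" ([x, y, z] in m, in world coordinates, good to about 4 mm: the middle of the surface that is visible of it).
- nets.masks_of(picture, label): "pixels" (420x560 bool, what is visible of it).
- nets.place_of(picture, label): "point" ([x, y, z] in m, in world coordinates, good to about 4 mm: a listed point, or the origin of a listed thing).
Readings, each from a call of its own:
- monitor.get_t(): time.
- monitor.get_joint_pos(): joint angles.
- monitor.get_joint_vel(): joint speeds.
- monitor.get_joint_efforts(): joint torques, N m.
- monitor.get_tool_pos(): TCP position.
- monitor.get_tcp_rot(): TCP orientation.
- monitor.get_force(): force on the tool from outside, world axes, zero at the start.
- monitor.get_moment(): the same for the moment, N m.
- monitor.get_grip_width(): finger opening in m.
- monitor.get_gripper_force(): force on a finger pad.
Only numpy, scipy, OpenCV 4.12 (cv2) and the standard library are available. Lean on these libraries where they do the work, as an engineer would, in place of code of your own. Each camera call takes 0.05 s, during which the arm holds its last target. There are 200 camera calls.

## Task

Pick up the orange film cutter and push its snap hook onto the front leg of the steel bail until the sprung gate flicks shut behind the leg and the leg presses the buffer in the hook's throat, never pushing harder than 25 N. Then tug it gently back against the closed gate to prove that it holds, and leave it lying flat on the table, clipped on and let go. Leave the other things where they are.

Things in the scene. Friction and masses are not known exactly. Their poses are not given: they have to be found in the camera images.
- cutter: Loose film cutter, about 0.18 kg, lying flat. Origin on its underside; x points along it to the hook, y left, z up. Orange handle 26 mm wide, 28 mm tall, x = -60 to +25 mm; black head behind it to x = -83, 34 mm wide, 24 mm tall; in front a steel hook, all between z = 12 and 24 mm: neck 14 mm wide to x = 48, then two arms to x = 102, outer sides at y = -21 and +25.
- grip (a point): Middle of the orange handle, at x = -20, y = 0, z = 14 mm of the cutter: grip it here across its width (26 mm).
- mouth (a point): Centre of the hook's mouth at the front, at x = 102, y = 0, z = 18 mm of the cutter. The mouth is 18 mm wide, between the nose on the right arm (y = -9) and the gate's hinge on the left arm; the brass gate shuts it on the inner side.
- throat (a point): Where the centre of the bail's leg lies in the hook when it just touches the free buffer: x = 66.5, y = 0, z = 18 mm of the cutter. The gate can flick shut when the leg's centre is within about 2 mm ahead of this point.
- gate: Brass gate of the hook, 27 mm long, 6 mm thick. Origin on its upright hinge at x = 97, y = 14 mm of the cutter. Shut (sprung) its axes are parallel to the cutter's; pushed from outside it turns inward, up to 1.35 rad. Opening it takes about 4 to 8 N at the mouth. It cannot turn outward.
- buffer: Black rubber buffer on a spring in the hook's throat, its face towards the mouth. Origin at the face: x = 61.5 mm of the cutter when free; it gives way backward by 3.5 mm, starting at 6 N and reaching 15 N at full stroke, after which the stop is hard.
- anchor: Aluminium base fixed on the table, 6 mm thick, x = -16 to +110 mm, 56 mm wide; origin at table height. A dark carriage plate on it (top at z = 10 mm, 26 mm wide, starting 7 mm before the front leg) carries a closed upright bail of 10 mm round steel bar in the x-z plane, 63 mm high: front leg, and rear leg 62 mm behind it. The hook goes onto the front leg from the front.
- leg_nominal (a point): At the anchor's x = 0, y = 0, z = 18 mm, axes as the anchor's. The carriage is clamped anywhere along its slot: the front leg stands at y = 0 and up to 15 mm before or behind this point in x; where is not reported and must be felt or seen. Push the hook on along the anchor's +x, cutter x along anchor x, one arm on either side of the leg.
- basin_rim (a point): Nearest point of the rim of the big red basin that stands behind the work; fixed. Its round rim, 0.17 m high and about 0.45 m across, reaches away from here and hangs over the table: carry things over it or on the robot's side of it.
- sample_jar: Bystander: small jar of pale biscuits with a black lid, 60 mm across, 67 mm tall, to be left alone. Origin at the centre of its underside.
- tape_roll: Bystander: brown tape roll, 94 mm across, 50 mm tall, to be left alone. Origin at the centre of its underside.
- loose_lid: Bystander: black jar lid lying flat, 86 mm across, 12 mm thick, to be left alone. Origin at the centre of its underside.
- marker: Bystander: white and blue marker lying flat, 16 x 123 x 18 mm, to be left alone. Origin at the centre of its underside.
- spray: Bystander: green spray bottle, 56 x 121 x 260 mm, to be left alone. Origin at the centre of its underside.
- tub: Bystander: white tub of sachets, 71 mm across, 64 mm tall, to be left alone. Origin at the centre of its underside.

How it is judged:
On the way, in this order (a step that is already met when the one before it is completed fails the run):
1. the bail's leg pushes the gate inward by more than 0.5 rad (angle between the x axis of gate and the x axis of cutter, either way round above 0.5 rad and contact force between gate and anchor above 0.5 N).
2. the gate has flicked shut (within 0.15 rad) and the leg presses the buffer in by more than 1 mm (angle between the x axis of gate and the x axis of cutter, either way round below 0.15 rad and x of buffer in the frame of cutter below 0.0605 m and x of throat in the frame of anchor between -0.045 and 0.024 m and y of throat in the frame of anchor between -0.014 and 0.014 m and z of throat in the frame of anchor below 0.035 m), for 0.1 s.
3. tugged back: the leg bears on the inside of the shut gate with more than 2 N, the buffer free (angle between the x axis of gate and the x axis of cutter, either way round below 0.15 rad and x of buffer in the frame of cutter above 0.061 m and contact force between gate and anchor above 2 N and x of throat in the frame of anchor between -0.045 and 0.024 m and y of throat in the frame of anchor between -0.014 and 0.014 m and z of throat in the frame of anchor below 0.035 m), for 0.05 s.
At the end, for the whole second after the job is handed in: The gate is shut (within 0.15 rad) with the bail's leg in the hook (throat point from 45 mm before to 24 mm behind leg_nominal along the anchor's x, within 14 mm across it and below 35 mm); the cutter lies flat on the table (origin below 6 mm, tilt under 0.1 rad), released and at rest (angle between the x axis of gate and the x axis of cutter, either way round below 0.15 rad and x of throat in the frame of anchor between -0.045 and 0.024 m and y of throat in the frame of anchor between -0.014 and 0.014 m and z of throat in the frame of anchor below 0.035 m and height (world z) of cutter below 0.006 m and angle between cutter's own z axis and vertical below 0.1 rad and linear speed of cutter below 0.02 m/s and contact force between cutter and the fingers below 0.1 N); the robot touches nothing.
It fails at once if more than 25 N between the cutter, with its gate and buffer, and the anchor with its bail (contact force between cutter and anchor above 25 N).
It fails at once if a bystander moved by more than 20 mm (distance of any of sample_jar, tape_roll, loose_lid, marker, spray, tub from where it was at the start of the episode above 0.02 m).
It also fails if it takes over 51 s, if anything falls off the work surface, if the arm or the gripper's body presses on something with over 40 N, if the wrist force passes 120 N, or if a joint passes its speed limit or range.

## Working session

There is one attempt and no reset: what is moved stays moved. The work goes in short steps, each a Python script; the robot and the scene stay as the last script left them, time stands still between calls to the robot, and variables do not carry over. Pictures are saved under pics/ and viewed, at most 10 in all, crops included, and the job is handed in when it is done.

```bash
mkdir -p pics; python3 - <<'E'
from cell import *
import cv2, numpy as np
print(monitor.get_t())
for c in ("top","scene"):
    p=viewer.capture(c); cv2.imwrite(f"pics/{c}0.png",p["img"][:,:,::-1])
    np.savez(f"{c}.npz",K=p["K"],T=p["world_to_cam"])
    for l in ["cutter","grip","mouth","throat","anchor","leg_nominal","basin_rim","sample_jar","tape_roll","loose_lid","marker","spray","tub"]:
        r=nets.place_of(p,l)
        print(c,l,[(np.round(a["point"],3).tolist(),round(a["score"],2)) for a in r[:2]])
print(monitor.get_t(),monitor.get_tcp_rot(),robot.tip_extent)
E
```

```text
0.0
top cutter [([0.451, -0.098, -0.001], 0.74), ([0.582, -0.221, 0.001], 0.5)]
top grip [([0.428, -0.094, 0.015], 0.63)]
top mouth [([0.546, -0.121, 0.02], 0.96)]
top throat [([0.516, -0.11, 0.019], 0.63)]
top anchor [([0.554, 0.296, 0.003], 0.58)]
top leg_nominal [([0.545, 0.301, 0.016], 0.97), ([0.447, -0.102, 0.002], 0.31)]
top basin_rim [([0.544, 0.03, 0.165], 0.86), ([0.511, -0.109, 0.018], 0.38)]
top sample_jar [([0.499, 0.082, 0.001], 0.76)]
top tape_roll []
top loose_lid [([0.518, 0.531, -0.001], 0.57)]
top marker [([0.376, 0.458, 0.002], 0.81)]
top spray [([0.676, -0.213, 0.0], 0.87)]
top tub [([0.582, -0.224, -0.001], 0.85), ([0.496, 0.083, -0.001], 0.3)]
scene cutter [([0.446, -0.099, 0.001], 0.65), ([0.518, 0.529, -0.003], 0.38)]
scene grip [([0.519, 0.53, -0.003], 0.69)]
scene mouth [([0.546, -0.123, 0.015], 0.78)]
scene throat []
scene anchor [([0.548, 0.301, -0.001], 0.8), ([0.428, -0.093, 0.016], 0.2)]
scene leg_nominal [([0.549, 0.3, 0.017], 0.55)]
scene basin_rim [([0.545, 0.028, 0.169], 0.59), ([0.448, -0.1, 0.003], 0.5)]
scene sample_jar [([0.499, 0.09, -0.001], 0.73)]
scene tape_roll [([0.4, 0.586, 0.002], 0.91), ([0.518, 0.531, -0.002], 0.54)]
scene loose_lid [([0.518, 0.529, -0.0], 0.97)]
scene marker [([0.372, 0.461, -0.0], 0.76)]
scene spray [([0.679, -0.212, 0.005], 0.95), ([0.546, -0.122, 0.016], 0.23)]
scene tub [([0.581, -0.226, 0.003], 0.67)]
1.4 [-1.51768635e-05  9.79987601e-01  1.99058540e-01  6.67242545e-07] 0.011
```

View pics/top0.png

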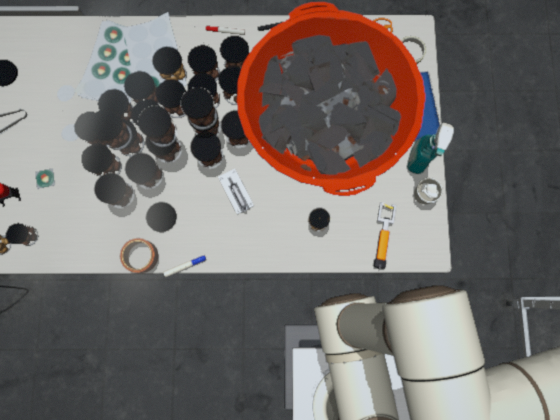

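View pics/scene0.png

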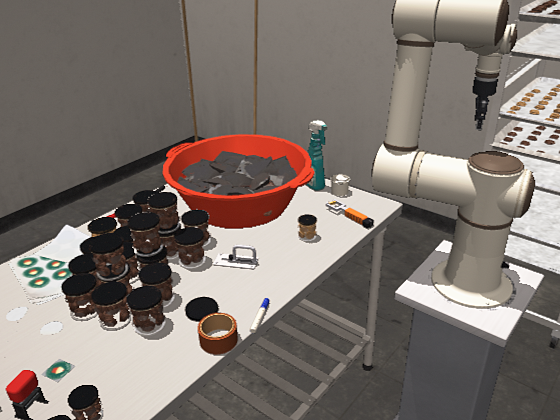

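```bash
python3 - <<'E'
import numpy as np,cv2
for c in("top","scene"):
    d=np.load(c+".npz"); K,T=d["K"],d["T"]
    for n,P in dict(leg0=[.547,.3,.01],anchx=[.647,.3,.01],grip=[.428,-.094,.014],mouth=[.546,-.122,.018]).items():
        q=K@(T@np.r_[P,1])[:3]; print(c,n,(q[:2]/q[2]).round(1))
    print(-T[:3,:3].T@T[:3,3])
E
```

```text
top leg0 [242.5 204.6]
top anchx [242.9 170.8]
top grip [381.8 245.4]
top mouth [390.1 203.9]
[0.29475316 0.18494201 1.33837052]
scene leg0 [251.1 260.1]
scene anchx [226.6 248.5]
scene grip [356.4 215.8]
scene mouth [331.6 201. ]
[-0.3186982   1.20443222  0.91623523]
```

Top view: the cutter lies with grip at about (382,245) and hook at (388,208). The anchor is at about (237,192), turned by roughly 0.35 rad. Nothing stands between them except the jar at (319,218). Next is a closer look with the wrist camera.

```bash
cat > h.py <<'E'
from cell import *
import cv2, numpy as np
from scipy.spatial.transform import Rotation as Rot
def q(yaw): return [0,np.cos(yaw/2),np.sin(yaw/2),0]
def R(qt): return Rot.from_quat([qt[1],qt[2],qt[3],qt[0]]).as_matrix()
def look(name):
    p0,q0=np.array(monitor.get_tool_pos()),monitor.get_tcp_rot()
    p=viewer.capture("wrist"); T=np.eye(4); T[:3,:3]=R(q0); T[:3,3]=p0
    C=T@p["hand_eye"]; cv2.imwrite(f"pics/{name}.png",p["img"][:,:,::-1]); np.savez(name+".npz",K=p["K"],C=C,img=p["img"])
    return p,C
def topx(K,C,uv,z):
    d=C[:3,:3]@np.linalg.inv(K)@[*uv,1]; return C[:3,3]+d*(z-C[2,3])/d[2]
def proj(K,C,P):
    v=K@(np.linalg.inv(C)@np.r_[P,1])[:3]; return v[:2]/v[2]
def aim(he,target,yaw,z):
    "TCP position at height z so that target is on the optical axis"
    Rm=R(q(yaw)); c=Rm@he[:3,3]; d=Rm@he[:3,2]
    s=(target[2]-z-c[2])/d[2]; p=np.array(target)-c-s*d; return p
E
python3 - <<'E'
from h import *
p=viewer.capture("wrist"); he=p["hand_eye"]; print(he.round(3),p["K"].round(0))
for yaw in (.35,.35+np.pi):
    a=aim(he,[.58,.31,.01],yaw,.22); print(yaw,a,solver.inverse_kinematics(a,q(yaw)))
for yaw in (-.233,-.233+np.pi):
    a=aim(he,[.46,-.1,.015],yaw,.22); print(yaw,a,solver.inverse_kinematics(a,q(yaw)))
E
```

```text
[[ 0.001 -0.946 -0.323  0.084]
 [ 1.     0.001 -0.    -0.   ]
 [ 0.001 -0.323  0.946 -0.131]
 [ 0.     0.     0.     1.   ]] [[324.   0. 279.]
 [  0. 324. 209.]
 [  0.   0.   1.]]
0.35 [0.61095794 0.32067156 0.22      ] [ 3.08687863e-01  4.68403740e-01  1.25836328e+00 -4.44089210e-16
  1.41482564e+00  1.52948419e+00]
3.491592653589793 [0.54904206 0.29932844 0.22      ] [ 3.06205773e-01  3.02877607e-01  1.47166106e+00 -4.44089210e-16
  1.36705399e+00 -1.61459055e+00]
-0.233 [ 0.49005967 -0.10773819  0.22      ] [-4.57696544e-01 -1.50186093e-02  1.82487184e+00 -4.44089210e-16
  1.33173942e+00  1.34609978e+00]
2.908592653589793 [ 0.42994033 -0.09226181  0.22      ] [-4.87551718e-01 -1.88383130e-01  1.98451589e+00 -4.44089210e-16
  1.34545989e+00 -1.82534804e+00]
```

```bash
python3 - <<'E'
from h import *
p=viewer.capture("wrist"); he=p["hand_eye"]
y=-.233; robot.goto(aim(he,[.46,-.1,.015],y,.22),q(y)); p,C=look("cut1")
for l in ["cutter","grip","mouth","throat"]:
    print(l,[(np.round(a["point"],4).tolist(),round(a["score"],2)) for a in nets.place_of(p,l)[:1]])
m=nets.masks_of(p,"cutter")
if m: np.save("cutmask.npy",m[0]["pixels"])
print(monitor.get_t())
y=.35; robot.goto(aim(he,[.58,.31,.01],y,.26),q(y)); p,C=look("anc1")
for l in ["anchor","leg_nominal"]:
    print(l,[(np.round(a["point"],4).tolist(),round(a["score"],2)) for a in nets.place_of(p,l)[:1]])
print(monitor.get_t())
E
```

```text
cutter [([0.4498, -0.0978, 0.0016], 0.85)]
grip [([0.4315, -0.094, 0.014], 0.87)]
mouth [([0.5466, -0.1156, 0.0143], 0.65)]
throat [([0.5143, -0.1085, 0.0205], 0.96)]
3.6167
anchor [([0.5515, 0.3004, 0.0026], 0.92)]
leg_nominal [([0.5473, 0.2983, 0.0184], 0.62)]
5.4333
```

View pics/cut1.png

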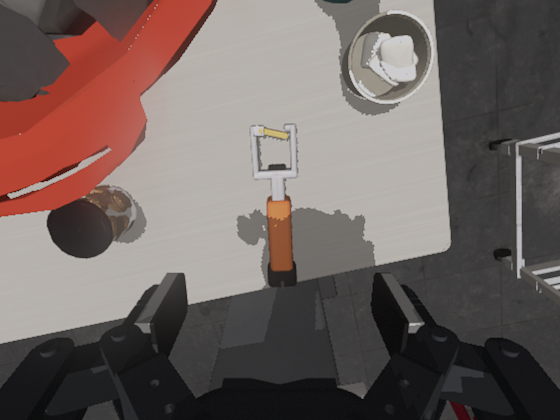

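View pics/anc1.png

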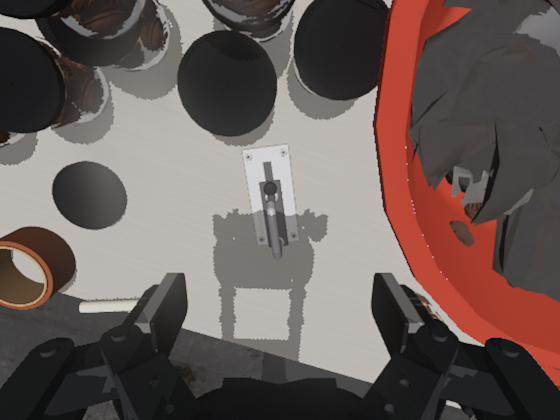

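Cutter: its axis runs from (281,285) to (275,128), with the brass gate at (273,133). Anchor: the plate's corners are near (244,150), (288,145), (299,241) and (258,247), and the bail runs from (270,188) to (278,257). I'll zoom on the anchor and compute.

```bash
python3 - <<'E'
from h import *
d=np.load("anc1.npz"); im=d["img"]; c=im[135:275,220:330]; cv2.imwrite("pics/anc1c.png",cv2.resize(c,None,fx=4.2,fy=4.2,interpolation=cv2.INTER_CUBIC)[:,:,::-1])
d2=np.load("cut1.npz");K,C=d2["K"],d2["C"]
hsv=cv2.cvtColor(d2["img"],cv2.COLOR_RGB2HSV)
m=((hsv[...,0]>5)&(hsv[...,0]<22)&(hsv[...,1]>150)&(hsv[...,2]>90)).astype(np.uint8)
m[:190]=0;m[290:]=0;m[:,:255]=0;m[:,305:]=0
ct=max(cv2.findContours(m,0,2)[0],key=cv2.contourArea)
P=np.array([topx(K,C,u[0],.02)[:2] for u in ct]); print(cv2.minAreaRect((P*1000).astype(np.float32)))
g=np.load("cutmask.npy"); v=np.argwhere(g)[:,::-1]; v=v[v[:,1]<165]
Q=np.array([topx(K,C,u,.024)[:2] for u in v]); print("hook",len(v),v.min(0),v.max(0))
# left arm/right arm outer edges rows 140..170
for r in range(130,176,6):
    s=np.where(g[r,:])[0]
    if len(s): print(r,s.min(),s.max(),topx(K,C,(s.min(),r),.024)[:2].round(4),topx(K,C,(s.max()+1,r),.024)[:2].round(4))
E
```

```text
((430.0165710449219, -94.45222473144531), (24.76572036743164, 85.70691680908203), 79.30472564697266)
hook 622 [250 125] [295 164]
130 250 294 [ 0.549  -0.0925] [ 0.5388 -0.1355]
136 251 294 [ 0.5432 -0.0919] [ 0.5332 -0.1343]
142 251 295 [ 0.5375 -0.0904] [ 0.5272 -0.134 ]
148 252 295 [ 0.5316 -0.0899] [ 0.5214 -0.1327]
154 252 294 [ 0.5258 -0.0883] [ 0.5158 -0.1305]
160 252 295 [ 0.5199 -0.0868] [ 0.5096 -0.1301]
166 252 295 [ 0.514  -0.0852] [ 0.5036 -0.1288]
172 253 295 [ 0.5077 -0.0846] [ 0.4976 -0.1275]
```

View pics/anc1c.png

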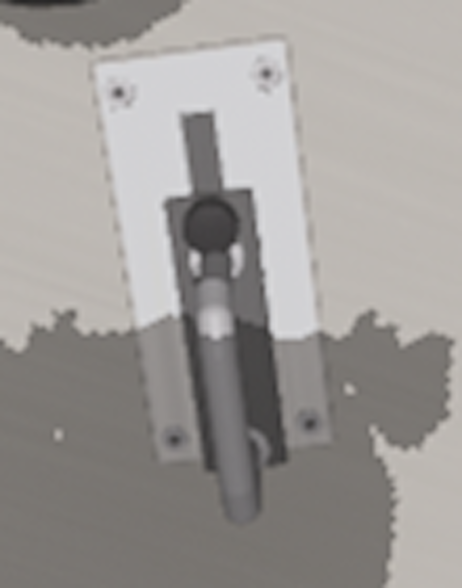

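```bash
python3 - <<'E'
from h import *
d=np.load("anc1.npz");K,C=d["K"],d["C"]
f=lambda u,z: topx(K,C,(u[0]/4.2+220-.4,u[1]/4.2+135-.4),z)[:2]
tl,tr,br,bl=[f(u,.006) for u in((92,62),(286,37),(330,437),(160,460))]
print("corners",tl,tr,br,bl, np.linalg.norm(tl-bl),np.linalg.norm(tr-br),np.linalg.norm(tl-tr),np.linalg.norm(bl-br))
for a,b in((bl,tl),(br,tr)): print(np.arctan2(*(b-a)[::-1]))
x=(tl+tr-bl-br); x/=np.linalg.norm(x); yaw=np.arctan2(x[1],x[0]); cen=(tl+tr+bl+br)/4; o=cen-x*.047
print("yaw",yaw,"origin",o)
for n,u in dict(cl=(207,468),cr=(286,460),rl=(165,202),rr=(250,188)).items(): 
    w=f(u,.010)-o; print(n,w@x,w@[-x[1],x[0]])
for n,u in dict(topfront=(240,522),).items(): 
    w=f(u,.058)-o; print(n,w@x,w@[-x[1],x[0]])
w=f((258,445),.010)-o; print("leg foot glint",w@x,w@[-x[1],x[0]])
E
```

```text
corners [0.63387924 0.37506738] [0.65903994 0.32627731] [0.54953498 0.27083405] [0.52423126 0.31756221] 0.12381245408705956 0.12274074845777966 0.05489563605629012 0.05313943146777618
0.48301775304833816
0.4686814547772291
yaw 0.47588076261312345 origin [0.54989354 0.30090352]
cl -0.01785701793865766 0.012101720725961794
cr -0.018241020632937456 -0.012314747635499243
rl 0.06698973736726076 0.012626391234341273
rr 0.0679969809310055 -0.012142136257345356
topfront -0.012672029271650283 0.0008715535894963705
leg foot glint -0.012165473392177583 -0.004416210495975273
```

```bash
python3 - <<'E'
from h import *
y=-.19
robot.goto([.4275,-.094,.10],q(y)); robot.servo_line([.4275,-.094,.0135],v=.12)
claw.grab(80); print(monitor.get_grip_width(),monitor.get_gripper_force(),monitor.get_force(),monitor.get_t())
robot.servo_line([.4275,-.094,.05],v=.1)
robot.servo_line([.36,-.08,.13],v=.2)
print(monitor.get_grip_width(),monitor.get_force())
ya=.476; X=np.array([np.cos(ya),np.sin(ya)]); leg=np.array([.5499,.3009])-.011*X
g=leg-X*(.0865+.075)
robot.goto([.35,.10,.13],q(.2)); robot.goto([*g,.10],q(ya)); robot.servo_line([*g,.0165],v=.1)
robot.dwell(.2)
print(monitor.get_tool_pos(),monitor.get_force(),monitor.get_t())
p,C=look("pre1")
for l in ["grip","mouth","throat"]:
    print(l,[(np.round(a["point"],4).tolist(),round(a["score"],2)) for a in nets.place_of(p,l)[:1]])
E
```

```text
0.02476834762125458 79.42875623703003 [-1.38570551  0.05314181  5.3222617 ] 8.675
0.02464414533625777 [-0.10552658 -1.06686207 -1.71405702]
[0.39714183 0.22201238 0.01712212] [ 0.70230336 -0.39090916 -1.46476709] 12.4
grip [([0.398, 0.2229, 0.0158], 0.58)]
mouth []
throat []
```

View pics/pre1.png

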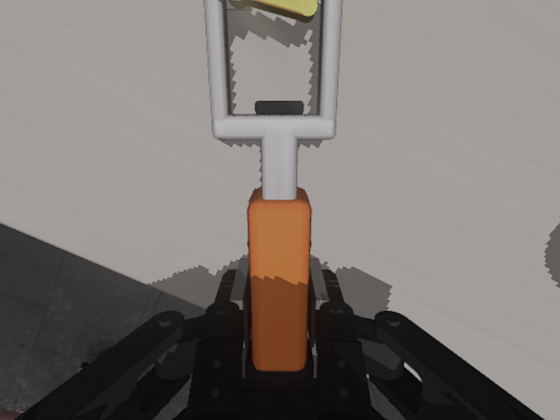

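Pre-insert view: the cutter is straight in the gripper (handle centred at column 279, buffer at (279,107)), and the mouth is at the top edge of the image. Next I push in with small force-watched steps.

```bash
cat >> h.py <<'E'
ya=.476; X=np.array([np.cos(ya),np.sin(ya)]); Y=np.array([-X[1],X[0]]); leg=np.array([.5499,.3009])-.011*X
def cmd(s,z=.0145,lat=0,v=.05): robot.servo_line([*(leg-X*(.0865+s)+Y*lat),z],v=v)
def frc(b):
    f=np.array(monitor.get_force())-b; return np.array([-f[:2]@X,f[:2]@Y,f[2]])
def sact():
    w=np.array(monitor.get_tool_pos())[:2]-leg; return -(w@X)-.0865, w@Y
E
python3 - <<'E'
from h import *
cmd(.05); robot.dwell(.3); b=np.array(monitor.get_force()); np.save("b.npy",b)
print(b,sact(),monitor.get_tool_pos(),monitor.get_t())
s=.05
while s>.012:
    s-=.0015; cmd(s,v=.03); f=frc(b)
    print(round(s*1e3,1),np.round(np.array(sact())*1e3,1),f.round(1))
    if f[0]>12 or abs(f[1])>7 or abs(f[2])>8: break
print(monitor.get_t(),monitor.get_grip_width())
E
```

```text
[ 0.08281819  0.24677865 -2.65816059] (np.float64(0.05020766539157023), np.float64(2.6163059218662915e-05)) [0.41860028 0.23323954 0.01448803] 13.55
48.5 [48.3 -0. ] [-0.4  1.   0.3]
47.0 [46.9 -0. ] [ 0.  -0.   0.5]
45.5 [45.4 -0. ] [ 0.5 -0.9  0. ]
44.0 [43.9 -0. ] [-0.6 -0.3  1. ]
42.5 [42.4 -0. ] [0.5 0.2 0.2]
41.0 [40.9 -0. ] [0.7 0.1 0.7]
39.5 [39.4  0. ] [-0.7 -0.   0.4]
38.0 [38.7  0.1] [3.3 0.  2.5]
36.5 [37.5  0.1] [ 6.7 -0.3  2. ]
35.0 [36.   0.1] [ 6.3 -0.5  2.2]
33.5 [35.1  0.1] [ 8.  -0.4  6. ]
32.0 [34.1  0.2] [10.3 -0.8  8.9]
16.55 0.024475975596403018
```

```bash
python3 - <<'E'
from h import *
b=np.load("b.npy"); print(monitor.get_tool_pos(),frc(b),monitor.get_moment())
p,C=look("ins1")
p2=viewer.capture("scene"); im=p2["img"]; cv2.imwrite("pics/ins1b.png",np.vstack([cv2.resize(p["img"][0:200,180:400],(550,500))[:300],cv2.resize(im[215:285,190:320],(550,296),interpolation=cv2.INTER_CUBIC)])[:,:,::-1])
E
```

```text
[0.43287368 0.24077952 0.01415981] [10.31436355 -0.8432054   8.90638295] [-0.75298322  1.30029246 -0.02036314]
```

View pics/ins1b.png

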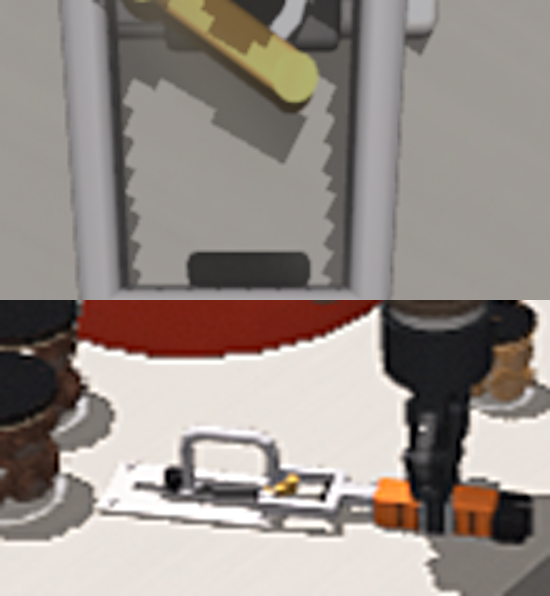

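The gate is about 0.5 rad open and the leg is centred in the mouth. However, the nose is bearing down on the carriage (8.9 N upward), so I'll raise slightly and go on.

```bash
python3 - <<'E'
from h import *
b=np.load("b.npy"); s=.0325
for z in (.016,.0175,.019):
    cmd(s,z,v=.03); f=frc(b); print(z,np.round(np.array(sact())*1e3,1),f.round(1))
    if f[2]<1.5: break
while s>.001:
    s-=.001; cmd(s,z,v=.03); f=frc(b)
    print(round(s*1e3,1),np.round(np.array(sact())*1e3,1),f.round(1))
    if f[0]>13 or abs(f[1])>7 or abs(f[2])>8: break
print(monitor.get_t(),monitor.get_grip_width(),monitor.get_tool_pos())
E
```

```text
0.016 [34.5  0.5] [ 5.2 -0.1 -0.3]
31.5 [33.4  0.5] [ 5.5 -0.2 -1.3]
30.5 [32.5  0.5] [5.7 1.1 0.3]
29.5 [31.5  0.6] [5.6 0.5 0.1]
28.5 [30.5  0.6] [ 4.9  1.1 -0.3]
27.5 [29.5  0.7] [6.  1.5 0.6]
26.5 [28.5  0.7] [ 5.5  1.2 -0.2]
25.5 [27.4  0.8] [5.6 1.3 0.5]
24.5 [26.3  0.8] [ 5.7  0.8 -0.4]
23.5 [25.3  0.8] [5.3 2.7 0.3]
22.5 [24.2  0.8] [5.1 1.2 0.2]
21.5 [23.1  0.8] [4.8 2.4 0. ]
20.5 [21.8  0.7] [ 4.6  3.  -0.7]
19.5 [20.4  0.5] [ 4.2  2.3 -0.4]
18.5 [18.7  0.2] [ 3.1  2.9 -0.7]
17.5 [17.3  0. ] [3.6 2.4 0.6]
16.5 [16.2 -0. ] [ 3.2  2.4 -0.6]
15.5 [15.2 -0. ] [3.2 2.5 0.6]
14.5 [14.3 -0. ] [2.8 2.3 0.8]
13.5 [13.3 -0. ] [2.2 3.  0.3]
12.5 [12.2  0. ] [1.2 3.1 0.7]
11.5 [11.1 -0. ] [ 1.5  3.1 -0.4]
10.5 [10.2 -0. ] [ 1.5  3.6 -1.2]
9.5 [ 9.1 -0. ] [-0.5  2.8 -0.6]
8.5 [ 8.1 -0. ] [-0.5  4.1  0.1]
7.5 [7.1 0. ] [-1.4  3.6 -0.1]
6.5 [ 6.  -0.7] [ 0.5 -0.4  1.2]
5.5 [ 5.3 -0.3] [ 1.  -0.3 -0.7]
4.5 [ 4.4 -0.1] [-0.4 -0.2  1.1]
3.5 [3.8 0. ] [ 1.7 -0.6  1.1]
2.5 [3.7 0.1] [ 5.1 -0.9  3.9]
1.5 [3.1 0.1] [ 7.6 -0.9  4.5]
0.5 [2.5 0.1] [ 8.2 -1.8  6.3]
24.9 0.024575535300471595 [0.46093977 0.25518421 0.01547607]
```

```bash
python3 - <<'E'
from h import *
b=np.load("b.npy"); s=.0005
while s>-.004:
    s-=.0005; cmd(s,.0165,v=.03); f=frc(b)
    print(round(s*1e3,1),np.round(np.array(sact())*1e3,1),f.round(1))
    if f[0]>11: break
robot.dwell(.3); print(frc(b),sact(),monitor.get_t())
p,C=look("ins2"); cv2.imwrite("pics/ins2c.png",cv2.resize(p["img"][0:200,180:400],(550,500))[:,:,::-1])
E
```

```text
0.0 [2.5 0.2] [ 8.3 -0.8  5. ]
-0.5 [2.1 0.2] [10.4 -1.6  7. ]
-1.0 [1.8 0.2] [ 9.7 -1.6  6.1]
-1.5 [1.5 0.2] [11.4 -1.8  7.3]
[11.30778835 -1.57456963  6.52631515] (np.float64(0.001510326852848326), np.float64(0.00017154136683000945)) 26.2
```

View pics/ins2c.png

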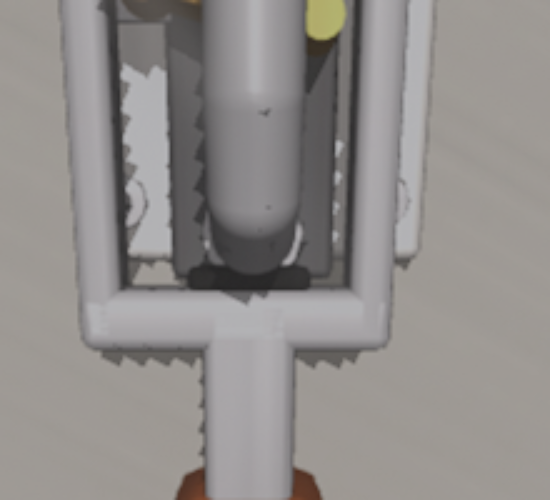

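The leg is against the pressed buffer at (248,275) in the crop, and the gate's tip is back across at (323,15), so it is shut. Next is the tug back.

```bash
python3 - <<'E'
from h import *
b=np.load("b.npy"); s=.019
cmd(s,.016,v=.05); print(sact(),frc(b))
while s<.034:
    s+=.0008; cmd(s,.016,v=.03); f=frc(b)
    print(round(s*1e3,1),np.round(np.array(sact())*1e3,1),f.round(1))
    if f[0]<-6: break
robot.dwell(.3); print(frc(b),sact(),monitor.get_tool_pos(),monitor.get_t())
E
```

```text
(np.float64(0.018602770784796427), np.float64(-5.5021491384998914e-05)) [-0.09305107 -0.25759614  1.29477003]
19.8 [19.5 -0. ] [-0.3 -0.3  1.1]
20.6 [20.6  0. ] [ 1.1 -0.8 -0.4]
21.4 [21.5  0. ] [ 0.7 -1.4  0.8]
22.2 [22.3  0. ] [0.2 0.4 1.6]
23.0 [22.6 -0.1] [-2.  -0.6 -0.4]
23.8 [22.7 -0.1] [-5.3  0.2 -2.2]
24.6 [22.8 -0.2] [-7.6  0.7 -4. ]
[-8.07333788  0.70845395 -3.1579204 ] (np.float64(0.02281164537799621), np.float64(-0.00015301582769809696)) [0.44303292 0.24563389 0.01658344] 28.8583
```

The gate holds at 8 N with a hard stop. I'll relieve it, lower, release and retreat.

```bash
python3 - <<'E'
from h import *
b=np.load("b.npy")
cmd(.012,.016,v=.05); print(frc(b))
for z in (.015,.014,.0132):
    cmd(.012,z,v=.03); f=frc(b); print(z,f.round(1),monitor.get_tool_pos()[2])
    if f[2]>6: break
claw.open_gripper(); p=np.array(monitor.get_tool_pos()); print(monitor.get_grip_width(),p)
robot.servo_line([p[0],p[1],.17],v=.12); robot.dwell(.5)
pic,C=look("fin")
s=viewer.capture("scene")
a=pic["img"]; cv2.imwrite("pics/finb.png",np.hstack([a[:,120:440],cv2.resize(s["img"][205:290,190:320],(450,420))])[:,:,::-1])
print(monitor.get_t(),monitor.get_force())
for l in ["cutter","grip","throat"]: print(l,[(np.round(x["point"],4).tolist(),round(x["score"],2)) for x in nets.place_of(pic,l)[:1]])
E
```

```text
[0.31924786 0.5904137  1.43047256]
0.015 [ 0.5 -0.5  0.4] 0.014737884108119818
0.014 [ 1.  -0.7  1.8] 0.014056488050113721
0.0132 [ 4.7  0.7 10.6] 0.01403736010310775
0.08511708322906734 [0.45257324 0.25072571 0.01317496]
32.6833 [ 1.00679037 -0.31512246 -0.19272132]
cutter [([0.4695, 0.2568, -0.0025], 0.87)]
grip [([0.4529, 0.2536, 0.014], 0.63)]
throat [([0.5594, 0.3112, 0.0183], 0.64)]
```

View pics/finb.png

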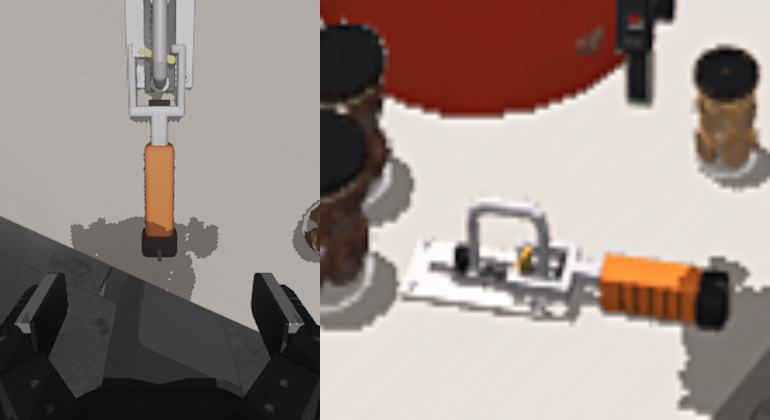

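The cutter lies flat and clipped on: the leg is inside the hook at (160,85), the gate is shut across at (145–172,55), and the gripper is clear.

```bash
python3 -c "
from cell import *
print(order.job_done())"
```

```text
the job is handed in; nothing more can be done
None
```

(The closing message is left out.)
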